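# Snap the lid on the tray mould

### The arm

A 7-joint arm with a two-finger parallel gripper is mounted at the origin on the work surface. World frame = base frame: x ahead of the robot, y to its left, z up, the work surface at z = 0. Lengths are in m, angles in rad, forces in N, time in s.
With the tool pointing down it reaches from about 0.425 to 0.95 m from the base axis. Payload 4.7 kg.
Tool frame: the origin (TCP) lies midway between the tips of the shut fingers; the grasp point (between the pads) lies 19 mm behind it; z points along the fingers, y is the line along which they close (so a half turn about z gives the same grasp; the last joint's range is limited). The gripper opens to 85 mm and grips with 20 to 120 N. Pads are 22 mm wide; open, the fingers measure 114 mm over their backs; the gripper's body (76 mm by 85 mm) begins 54 mm behind the grasp point. The pads swing forward as they close: fully open they stand 13 mm farther back than shut.
Start: joints at [-1.166, 0.469, -0.049, 1.532, 0.024, 1.141, -0.082], TCP at [0.284, 0.613, 0.231] pointing down, gripper open.
Joint ranges: [-2.59, 2.59], [-0.33, 1.99], [-1.39, 1.29], [0.1, 2.45], [-1.04, 4.18], [0.21, 1.99], [-2.66, 2.66]. Speed limits (rad/s): [2.57, 2.57, 3.14, 3.14, 3.14, 3.14, 3.14].

### API

Orientations are given as a unit quaternion [x, y, z, w].
In Python, from bench import ctrl gives the robot as it stands.
- The arm moves only by the tool apply_moves, never from a script. Its argument "increments" is one flat list of numbers, 4 for each row, row after row: the shift along the tool's x, y, z in m, then the turn about the tool's z in degrees. In form: [dx, dy, dz, spin, dx, dy, dz, spin, ...]. A call has 1 to 12 rows; each row shifts and turns the commanded pose from where the row before left it, along the tool's axes as they then stand; what a row does not reach is not made up. A row lasts 1/12 s, in which the tool goes at most 41.7 mm and 7.16 degrees, less where a joint would pass 70% of its speed; a pose out of reach is approached as far as the arm can. A call with a gripper value outside its range is refused whole. "hand" is the closure in counts, from 0 (fully open) to 255 (shut), set as the call begins (left out, the last holds). The fingers move at their own pace and stop on an object; "newtons" is the grip in N (left out, the last holds). Time passes only in rows, so rows that do not move let the fingers close. It gives the time, the measured TCP pose, the force, the opening and the grip force at its end, in the units of the state.
- ctrl.get_obs(): the state, without advancing time (a new reading comes with each control period).
- ctrl.snapshot(name): name is "scene" or "top" or "wrist"; returns (picture, depth): 420x560x3 uint8, blue, green, red; 420x560 float32, m along the optical axis (not along the pixel's ray), 0 where there is no reading.
- ctrl.camera_params(name): a dict with "fov_y" (degrees; the focal length in pixels is half the picture's height over the tangent of half this angle, whatever the lens; pixels are square), "cx", "cy" (the principal point, pixels), "distortion" ([k1, k2, p1, p2, k3] as OpenCV has them; the pictures are not rectified), "R" (3x3) and "t" (3): a world point X has camera coordinates R X + t. Camera axes: x right, y down, z forward; pixel columns grow to the right and rows downward; lengths in m; the calibration is good to about 2 mm. A picture is of the moment at which its call begins: read the wrist's pose just before it. camera_params takes no time and is no camera call; for the wrist camera it gives the pose at the moment of the call.
- ctrl.sign_off(): hands the job in; it is judged then, once.
The state is a dict: "clock": time; "joints": joint angles; "joint_velocities": joint speeds; "joint_torque": joint torques, N m; "eef_pos": TCP position; "ee_rot": TCP orientation; "contact_force": force on the tool from outside, world axes, zero at the start; "torque": the same for the moment, N m; "opening": finger opening in m; "grasp_force": force on a finger pad.
Only numpy, scipy, OpenCV 4.12 (cv2) and the standard library are available. Lean on these libraries where they do the work, as an engineer would, in place of code of your own. Each camera call takes 0.05 s, during which the arm holds its last target. There are 200 camera calls.

### The job

Close the hexagonal tray mould that is bolted on the vibrating table: fetch its loose lid from the bench by the grip bar, set it level on the mould with its two end strikes between the guide cheeks, and press it straight down until both snap hooks have clicked over it and it is fully home. The table's platform is sprung and sinks as you press, so go by feel: never drive it down to its bump stops, stop bearing down as soon as the hooks have clicked, then let go. Leave the finished tray, the plaster pumpkin and the mixing pot alone.

Things in the scene. Friction and masses are not known exactly. Their poses are not given: they have to be found in the camera images.
- vibrator: Housing of the vibrating table, grey, 200 (x) x 180 (y) x 48 mm, standing fast on the bench; origin: centre of its underside, z up. Its aluminium platform (196 x 176 mm, top 76 mm above the bench at rest) carries the mould on four springs.
- platform (a joint): How far the sprung platform has sunk, m: 0 at rest (held up by 2.3 N of preload), then 3 N per mm, straight down, bump stops at 0.008 (26 N). It springs back when unloaded. Sinking 3 to 6 mm before the click is normal; with the lid home, keeping it down past 4.5 mm (16 N) is too hard.
- mould_face (a point): Centre of the upper (parting) face of the mould's lower half: hard white plastic hexagon 120 mm across flats, 36 mm high, bolted on the platform, face 112 mm above the bench at rest. Axes: z up, hooks at the +x and -x flats. The lid's plate rests on this face when home. Beside each hook stand two guide cheeks, 30 mm apart, whose horns flare out to 18 mm above the face.
- hook_a (a joint): Bend of the snap hook at the mould's +x flat, rad: 0 relaxed, positive outwards. Its nose is 20 mm wide, tip 66 mm from the mould's axis, flat catch 8.0 mm above the parting face, sloped lead-in up to 19 mm above it. The strike bends it by about 0.11 as it passes, then it clicks back to 0.
- hook_b (a joint): Bend of the same hook at the mould's -x flat, rad: 0 relaxed, positive outwards. Both hooks together resist the lid with a force that grows steadily to 12 to 21 N just before the click (3 to 4 mm above home) and then drops sharply, lid and mould coming together.
- lid: Loose lid, hard white plastic, about 170 g: hexagonal plate 116 mm across flats and 6 mm thick with a hexagonal core (78 mm across flats, 14 mm deep) below it, and a grip bar on top. Origin: centre of the core's underside, on which it stands on the bench; z up. The strikes are at its +x and -x ends; it fits either way round.
- lid_center (a point): Centre of the underside of the lid's plate, 14 mm above the lid's origin; it lies at point mould_face when the lid is home.
- lid_grip (a point): Middle of the lid's grip bar, 47 mm above the lid's origin. The bar lies along the lid's x: 88 mm long, 14 mm thick (y), 14 mm high, free underneath by 20 mm between its end posts (12 mm long); its top is 34 mm above the plate's top.
- strike_a (a point): Top of the strike at the lid's +x end, 69 mm from the axis, 20 mm above the lid's origin. Each strike is 26 mm wide, slopes outwards from 66 to 70.5 mm from the axis and reaches 9 mm below the plate's underside; it has 2 mm play each way between the cheeks and on the mould.
- strike_b (a point): The same point at the lid's -x end. When home, each strike's top is 6 mm above the parting face, under its hook's catch.
- cast_tray: Bystander: finished white plaster tray, hexagonal, 96 mm across flats, 22 mm high; origin: centre of its underside.
- pumpkin: Bystander: small white plaster pumpkin, 84 mm across, 85 mm high with its stem; origin: centre of its underside.
- mixing_pot: Bystander: grey plastic mixing pot, 90 mm across, 85 mm high; origin: centre of its underside.
Mind the look-alikes: they are no part of the job. Of the things shaped like the lid, the white one is meant.

How it is judged:
By the outcome, as a careful person would: the job done as asked, in the order asked, and still so for the second after the job is handed in, with the robot touching nothing.
It also fails if it takes over 56 s, if anything falls off the work surface, if the arm or the gripper's body presses on something with over 40 N, if the wrist force passes 120 N, or if a joint passes its speed limit or range.

## Working session

There is one attempt and no reset: what is moved stays moved. The work goes in short steps, Python scripts to look and compute and a tool call to move; the robot and the scene stay as the last step left them, time stands still between calls to the robot, and variables do not carry over. Pictures are saved under pics/ and viewed, at most 10 in all, crops included, and the job is handed in when it is done.

Besides the shell and the picture viewer there is one more tool, called after ">>>" by a JSON object that holds its "api" and its "payload", one argument or row to a line. apply_moves: Moves the arm, as the interface text tells. Its arguments: {"type":"object","properties":{"increments":{"type":"array"},"hand":{"type":"number"},"newtons":{"type":"number"}},"required":["increments"]}

```bash
mkdir -p pics; cat > h.py <<'E'
import numpy as np, cv2
from bench import ctrl
def K(p):
    f=210/np.tan(np.radians(p["fov_y"])/2); return np.array([[f,0,p["cx"]],[0,f,p["cy"]],[0,0,1]])
def snap(n,f):
    p=ctrl.camera_params(n); im,d=ctrl.snapshot(n); cv2.imwrite(f"pics/{f}.png",im)
    np.savez(f"{f}.npz",im=im,d=d,K=K(p),D=np.array(p["distortion"]),R=np.array(p["R"]),t=np.array(p["t"]))
def world(f,uv,z=None):
    s=np.load(f+".npz"); out=[]
    for u,v in uv:
        x=cv2.undistortPoints(np.array([[[u,v]]],float),s["K"],s["D"])[0,0]; r=np.array([x[0],x[1],1.])
        if z is None: c=r*np.median(s["d"][int(v)-1:int(v)+2,int(u)-1:int(u)+2]); out.append(s["R"].T@(c-s["t"]))
        else:
            o=-s["R"].T@s["t"]; w=s["R"].T@r; out.append(o+w*(z-o[2])/w[2])
    return np.round(out,4)
def cloud(f):
    s=np.load(f+".npz"); v,u=np.mgrid[:420,:560]; x=cv2.undistortPoints(np.stack([u,v],-1).reshape(-1,1,2).astype(float),s["K"],s["D"]).reshape(420,560,2)
    c=np.dstack([x,np.ones((420,560))])*s["d"][...,None]; return (c-s["t"])@s["R"]
E
python3 - <<'E'
from h import *
snap("top","top0"); snap("scene","scene0")
print(ctrl.get_obs())
E
```

```text
{'clock': 0.1, 'joints': array([-1.16590064,  0.46938329, -0.0485905 ,  1.53360663,  0.02408044,
        1.14098146, -0.08232475]), 'joint_velocities': array([-0.00119684, -0.00344624,  0.00035639, -0.0024951 , -0.00116971,
       -0.00026019,  0.00049725]), 'joint_torque': array([ 9.09797800e-04, -5.11516714e+01, -4.67415049e-02, -2.38389820e+01,
        1.08166941e-02,  4.43888173e-03,  3.74248003e-06]), 'eef_pos': array([0.28347462, 0.61199969, 0.23033754]), 'ee_rot': array([ 2.15204603e-01,  9.76568571e-01, -8.80789312e-04, -1.70014979e-04]), 'contact_force': array([-0.51688855, -0.27619953, -0.53870228]), 'torque': array([-0.00699515,  0.01150846,  0.02164171]), 'grasp_force': 0.0, 'opening': 0.08553453227424254}
```

View pics/top0.png

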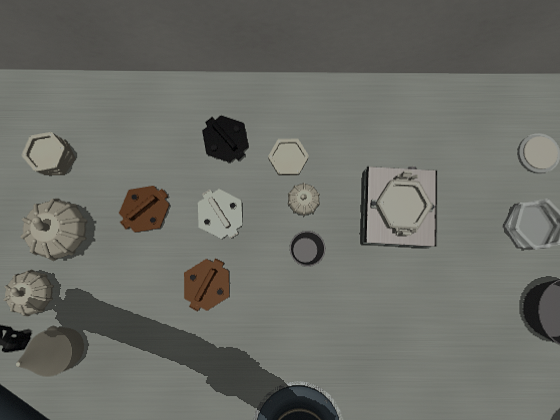

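View pics/scene0.png

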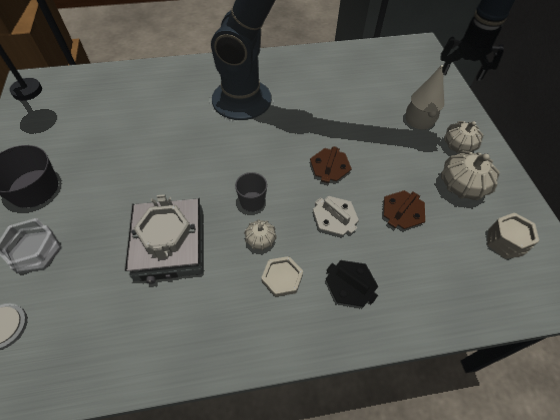

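Lid-like things in the top view: white (219,214), black (226,138), brown (145,209) and brown (207,284). The description picks the white one. The mould is at about (404,205), with its hooks at about (374,205) and (434,205), or else (405,172) and (405,235). A close crop should settle this.

```bash
python3 - <<'E'
from h import *
im=cv2.imread("pics/top0.png")
a=cv2.resize(im[180:250,185:255],(400,400),interpolation=cv2.INTER_CUBIC)
b=cv2.resize(im[155:255,355:445][:90],(400,400),interpolation=cv2.INTER_CUBIC)
cv2.imwrite("pics/c0.png",np.hstack([a,b]))
C=cloud("top0")
def pts(sl,zl,zh):
    P=C[sl].reshape(-1,3); return P[(P[:,2]>zl)&(P[:,2]<zh)]
g=pts(np.s_[180:250,185:255],.046,.06); c=g.mean(0); print("bar",c,len(g),"dir",np.linalg.svd(g[:,:2]-c[:2])[2][0], np.ptp(g,axis=0))
g=pts(np.s_[180:250,185:255],.015,.024); print("plate",(g.min(0)+g.max(0))/2,g.mean(0))
g=pts(np.s_[155:255,355:445],.105,.118); print("face",g.mean(0),(g.min(0)+g.max(0))/2,len(g))
g=pts(np.s_[155:255,355:445],.121,.16); print("horns");
from scipy.cluster.hierarchy import fclusterdata
l=fclusterdata(g[:,:2],.015,'distance')
for k in set(l): print(g[l==k].mean(0),g[l==k].max(0)[2],(l==k).sum())
g=pts(np.s_[155:255,355:445],.07,.082); print("platform",cv2.minAreaRect((g[:,:2]*1000).astype(np.float32)))
E
```

```text
bar [0.54561531 0.20843338 0.05392039] 181 dir [-0.83458147 -0.55088453] [0.07539207 0.05592699 0.01241229]
plate [0.54579304 0.20839179 0.01954536] [0.54594242 0.20867946 0.0201415 ]
face [ 0.56022252 -0.25567376  0.11110172] [ 0.56074435 -0.25684116  0.11134082] 834
horns
[ 0.63166934 -0.26302223  0.12778122] 0.1374137907551392 77
[ 0.49035642 -0.25415102  0.12894604] 0.1382008508199285 67
platform ((561.3292236328125, -258.0167541503906), (181.3572540283203, 196.72853088378906), 86.87882232666016)
```

View pics/c0.png

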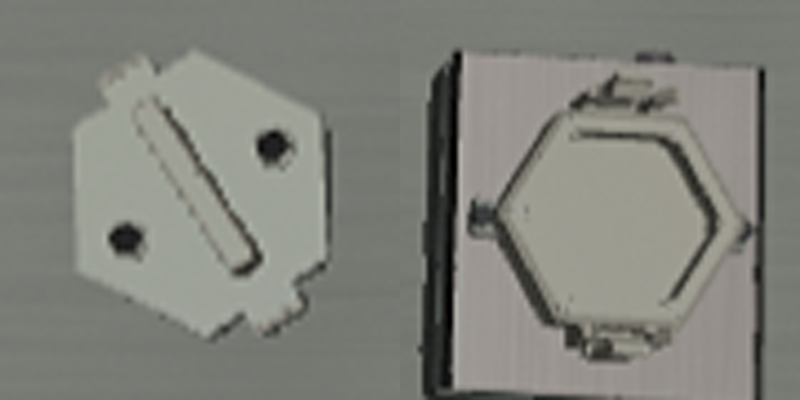

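The crop confirms the white lid: its bar runs from upper left to lower right, at about 33° in the world, and it is centred at (0.546, 0.208). The mould is centred at about (0.561, -0.258), and its hook axis runs up and down the picture, at about -3.4° to world x. Moving above the lid.

>>> {"api": "apply_moves", "payload": {
  "increments": [-0.034,-0.0213,0,0,-0.034,-0.0213,0,0,-0.034,-0.0213,0,0,-0.034,-0.0213,0,0,-0.034,-0.0213,0,0,-0.034,-0.0213,0,0,-0.034,-0.0213,0,0,-0.034,-0.0213,0,0,-0.034,-0.0213,0,0,-0.034,-0.0213,0,0,-0.034,-0.0213,0,0,-0.034,-0.0213,0,0],
  "hand": 0
}}

```text
clock: 1.1
eef_pos: [0.5469, 0.2072, 0.2311]
ee_rot: [0.215, 0.977, -0.0, -0.0]
contact_force: [0.7, -0.2, 0.1]
opening: 0.0857
grasp_force: 0.0
```

>>> {"api": "apply_moves", "payload": {
  "increments": [0,0,0,7,0,0,0,7,0,0,0,7,0,0,0,7,0,0,0,7,0,0,0,7,0,0,0,7,0,0,0,7,0,0,0,7,0,0,0,7,0,0,0,7,0,0,0,7]
}}

```text
clock: 2.1
eef_pos: [0.5461, 0.209, 0.2309]
ee_rot: [0.815, 0.579, -0.0, -0.0]
contact_force: [-0.4, -0.2, 0.3]
opening: 0.0854
grasp_force: 0.0
```

>>> {"api": "apply_moves", "payload": {
  "increments": [0,0,0,7,0,0,0,7,0,0,0,7,0,0,0,7,0,0,0,7,0,0,0,2.7,0,0,0,0,0,0,0,0]
}}

```text
clock: 2.77
eef_pos: [0.5461, 0.2092, 0.2309]
ee_rot: [0.957, 0.289, -0.0, 0.0]
contact_force: [0.7, 0.3, 0.4]
opening: 0.0857
grasp_force: 0.0
```

```bash
python3 - <<'E'
from h import *
from scipy.spatial.transform import Rotation as Ro
snap("wrist","w1"); o=ctrl.get_obs(); print(o["clock"],o["eef_pos"],Ro.from_quat(o["ee_rot"]).as_matrix().round(4),o["joints"].round(2),o["contact_force"])
P=cloud("w1").reshape(-1,3)
s=(np.hypot(P[:,0]-.5457,P[:,1]-.2085)<.075)
g=P[s&(P[:,2]>.048)&(P[:,2]<.06)]; print(len(g),cv2.minAreaRect((g[:,:2]*1000).astype(np.float32)),g[:,2].mean())
g=P[s&(P[:,2]>.012)&(P[:,2]<.026)]; print(len(g),g.mean(0),(g.min(0)+g.max(0))/2)
E
```

```text
2.8167 [0.54625653 0.20913761 0.23105568] [[ 8.336e-01  5.524e-01 -5.000e-04]
 [ 5.524e-01 -8.336e-01 -1.000e-04]
 [-4.000e-04 -2.000e-04 -1.000e+00]] [-0.84  0.35  0.52  1.78 -0.19  1.07 -1.24] [-0.77915601  0.05772715  0.38915433]
1090 ((546.036376953125, 208.19747924804688), (86.79324340820312, 13.957504272460938), 33.186866760253906) 0.053259935306228
8001 [0.54889635 0.2103022  0.02001547] [0.54535316 0.20799887 0.01932305]
```

View pics/w1.png

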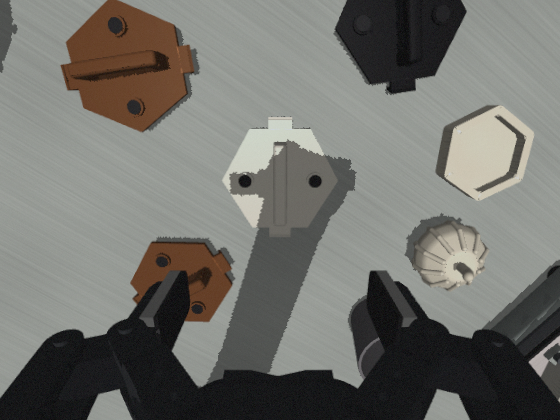

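The lid lies centred at pixel (280,178) with its bar aligned to the tool. The measured bar is 87 x 14 mm with its top at about 0.053, as it should be. Descending and gripping.

>>> {"api": "apply_moves", "payload": {
  "increments": [-0.0007,0.0006,0.025,0.3,0,0,0.025,0,0,0,0.025,0,0,0,0.025,0,0,0,0.025,0,0,0,0.025,0,0,0,0.025,0,0,0,0.02,0,0,0,0.009,0,0,0,0,0]
}}

```text
clock: 3.65
eef_pos: [0.5448, 0.2077, 0.0253]
ee_rot: [0.958, 0.286, -0.002, 0.0]
contact_force: [-0.9, 0.1, 0.1]
opening: 0.0851
grasp_force: 0.0
```

>>> {"api": "apply_moves", "payload": {
  "increments": [0,0,0,0,0,0,0,0,0,0,0,0,0,0,0,0,0,0,0,0,0,0,0,0,0,0,0,0,0,0,0,0,0,0,0,0,0,0,0,0,0,0,0,0,0,0,0,0],
  "hand": 255,
  "newtons": 80
}}

```text
clock: 4.65
eef_pos: [0.5467, 0.2085, 0.0281]
ee_rot: [0.958, 0.285, 0.001, -0.0]
contact_force: [-1.2, 0.2, 6.9]
opening: 0.0128
grasp_force: 79.0
```

>>> {"api": "apply_moves", "payload": {
  "increments": [0,0,-0.002,0,0,0,-0.01,0,0,0,-0.02,0,0,0,-0.03,0,0,0,-0.03,0,0,0,-0.03,0,0,0,-0.03,0,0,0,-0.03,0,0,0,-0.02,0,0,0,-0.01,0,0,0,0,0,0,0,0,0]
}}

```text
clock: 5.65
eef_pos: [0.5456, 0.2081, 0.2387]
ee_rot: [0.958, 0.285, -0.0, -0.0]
contact_force: [1.2, -1.0, -1.7]
opening: 0.0128
grasp_force: 78.0
```

```bash
python3 - <<'E'
from h import *
from scipy.spatial.transform import Rotation as Ro
snap("wrist","w2"); o=ctrl.get_obs(); print(o["clock"],o["eef_pos"],Ro.from_quat(o["ee_rot"]).as_matrix().round(4),o["joints"].round(2),o["contact_force"],o["torque"],o["opening"])
E
```

```text
5.7 [0.54506614 0.20800013 0.23777073] [[ 8.372e-01  5.468e-01 -2.700e-03]
 [ 5.468e-01 -8.372e-01 -1.000e-03]
 [-2.800e-03 -6.000e-04 -1.000e+00]] [-0.85  0.34  0.53  1.77 -0.19  1.08 -1.24] [ 0.65830522  0.33651693 -1.66661913] [-0.05637778  0.01797881  0.00409108] 0.012744632156794663
```

View pics/w2.png

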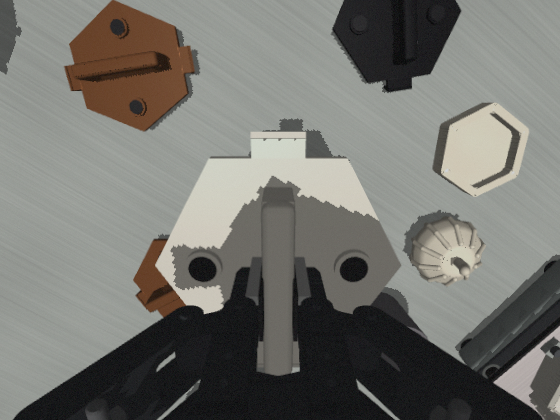

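The lid is held, with its bar upright between the pads. Next I turn it to the mould's yaw and go beside the mould for a close look with the wrist camera.

>>> {"api": "apply_moves", "payload": {
  "increments": [0,0,-0.004,6.1,0,0,-0.004,6.1,0,0,-0.004,6.1,0,0,-0.004,6.1,0,0,-0.004,6.1,0,0,0,6.1,-0.004,0.015,0,0,-0.005,0.025,0,0,-0.005,0.0327,0,0,-0.005,0.0327,0,0,-0.005,0.0327,0,0,-0.005,0.0327,0,0]
}}

```text
clock: 6.7
eef_pos: [0.5049, 0.0371, 0.2577]
ee_rot: [1.0, -0.029, -0.002, 0.001]
contact_force: [0.8, -0.0, -0.7]
opening: 0.0128
grasp_force: 78.1
```

>>> {"api": "apply_moves", "payload": {
  "increments": [-0.005,0.0327,0,0,-0.005,0.0327,0,0,-0.005,0.0327,0,0,-0.005,0.0327,0,0,-0.005,0.0327,0,0,-0.005,0.0327,0,0,-0.005,0.0327,0,0,-0.004,0.0327,0,0,0,0.02,0,0,0,0.006,0,0,0,0,0,0,0,0,0,0]
}}

```text
clock: 7.7
eef_pos: [0.4499, -0.2444, 0.2582]
ee_rot: [1.0, -0.03, -0.001, -0.001]
contact_force: [0.7, 1.3, -0.9]
opening: 0.0121
grasp_force: 78.2
```

```bash
python3 - <<'E'
from h import *
from scipy.spatial.transform import Rotation as Ro
o=ctrl.get_obs(); snap("wrist","w3"); R=Ro.from_quat(o["ee_rot"]).as_matrix(); np.savez("w3o.npz",p=o["eef_pos"],R=R)
print(o["clock"],o["eef_pos"],R.round(4),o["joints"].round(2),o["contact_force"])
P=(cloud("w3")-o["eef_pos"])@R   # tool frame
s=np.load("w3.npz"); z=P[...,2]
# plate: sample a wide region in tool frame
m=(np.abs(P[...,1])<.06)&(P[...,0]>.0)&(P[...,0]<.08)&(z>0)&(z<.015)
g=P[m]; A=np.c_[g[:,:2],np.ones(len(g))]; k=np.linalg.lstsq(A,g[:,2],rcond=None)[0]; print("plate slope,z",len(g),k, np.std(A@k-g[:,2]))
for y in (-.02,-.025,.02,.025): 
    q=g[abs(g[:,1]-y)<.002]; print("edge x at y",y,q[:,0].max())
q=g[(g[:,0]>.061)]; print("strike",q[:,0].max(),q[:,1].min(),q[:,1].max())
E
```

```text
7.7 [ 0.44994108 -0.24442587  0.25821243] [[ 0.9982 -0.0596 -0.0022]
 [-0.0596 -0.9982  0.0014]
 [-0.0023 -0.0013 -1.    ]] [-0.35  0.23  0.91  1.92 -0.21  1.09 -0.98] [ 0.66309901  1.2890663  -0.90853876]
plate slope,z 19222 [ 0.01667278 -0.00062662  0.00778795] 0.0011208344120605953
edge x at y -0.02 0.05691789769729348
edge x at y -0.025 0.05683356585627636
edge x at y 0.02 0.05679422999545895
edge x at y 0.025 0.05681835523975111
strike 0.06897319385336535 -0.013698324267240186 0.012476805260309379
```

View pics/w3.png

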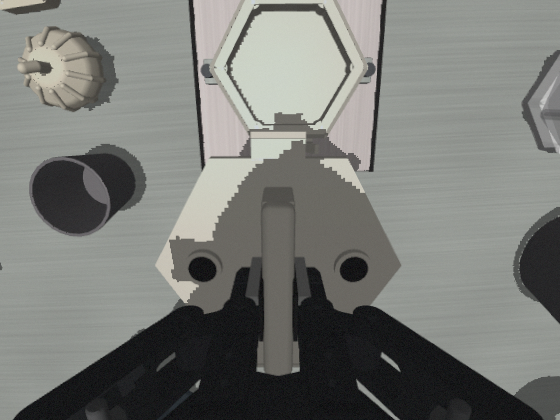

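The mould face is at pixel (292,68). The lid's near strike hides the near hook, and the far hook is out of frame. I'll back off and rise to see the whole mould.

>>> {"api": "apply_moves", "payload": {
  "increments": [-0.005,0,-0.02,0,-0.005,0,-0.02,0,-0.005,0,-0.02,0,-0.005,0,-0.02,0,-0.004,0,-0.02,0,0,0,0,0,0,0,0,0,0,0,0,0]
}}

```text
clock: 8.42
eef_pos: [0.4267, -0.2423, 0.3581]
ee_rot: [1.0, -0.029, -0.001, -0.001]
contact_force: [1.4, -0.1, -1.5]
opening: 0.0125
grasp_force: 78.5
```

```bash
python3 - <<'E'
from h import *
from scipy.spatial.transform import Rotation as Ro
o=ctrl.get_obs(); snap("wrist","w4"); R=Ro.from_quat(o["ee_rot"]).as_matrix()
print(o["clock"],o["eef_pos"],R.round(4),o["contact_force"])
C=cloud("w4"); P=C.reshape(-1,3); s=(abs(P[:,0]-.56)<.12)&(abs(P[:,1]+.258)<.11)
g=P[s&(P[:,2]>.108)&(P[:,2]<.117)]; print("face z",np.median(g[:,2]),len(g))
h=cv2.convexHull((g[:,:2]*1000).astype(np.float32)); ap=cv2.approxPolyDP(h,6,True)[:,0]; print(ap)
g=P[s&(P[:,2]>.07)&(P[:,2]<.08)]; print("plat",cv2.minAreaRect((g[:,:2]*1000).astype(np.float32)))
g=P[s&(P[:,2]>.1215)&(P[:,2]<.15)]
from scipy.cluster.hierarchy import fclusterdata
g=g[::max(1,len(g)//3000)]
l=fclusterdata(g[:,:2],.012,'distance',method='single')
for k in set(l):
    q=g[l==k]
    if len(q)>8: print(len(q),q.min(0).round(4),q.max(0).round(4))
im=cv2.imread("pics/w4.png"); cv2.imwrite("pics/w4c.png",cv2.resize(im[0:260,150:430],None,fx=2.3,fy=2.3,interpolation=cv2.INTER_CUBIC)) 
E
```

```text
8.4167 [ 0.4267458  -0.24231449  0.35809577] [[ 0.9983 -0.0577 -0.0015]
 [-0.0577 -0.9983  0.0012]
 [-0.0016 -0.0011 -1.    ]] [ 1.44025442 -0.0898366  -1.50013611]
face z 0.11126618050680662 3392
[[ 619.3431  -226.89285]
 [ 565.6156  -191.72438]
 [ 504.00085 -226.06577]
 [ 493.57492 -270.5002 ]
 [ 503.56296 -292.84058]
 [ 554.6631  -326.24594]
 [ 610.1972  -301.06808]]
plat ((545.3330078125, -258.822021484375), (181.21511840820312, 164.069580078125), 86.6426010131836)
318 [ 0.4821 -0.28    0.1215] [ 0.4996 -0.2308  0.1353]
```

View pics/w4c.png

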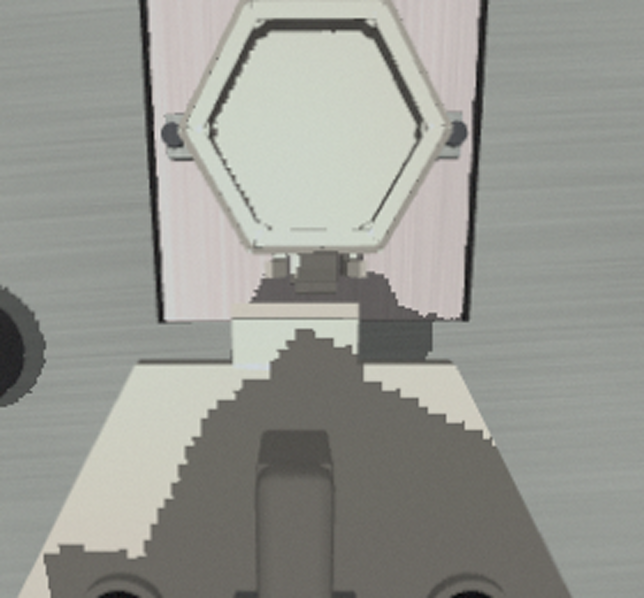

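Here the mould fills the upper middle. Its side corners are at crop (185,130) and (447,128), the near flat runs from (250,248) to (384,246), the near hook nose is at (318,270), and its cheeks are at (280,267) and (356,266). I project these at their known heights.

```bash
python3 - <<'E'
from h import *
f=lambda L:[(150+(u+.5)/2.3-.5,(v+.5)/2.3-.5) for u,v in L]
H=world("w4",f([(185,130),(447,128),(250,248),(384,246)]),.112)
print("hex",H, "mid",H[:2].mean(0),"nearflat mid",H[2:].mean(0))
for a,b in((0,1),(2,3)): d=H[a]-H[b]; print(np.degrees(np.arctan2(-d[0],d[1])))
Q=world("w4",f([(162,322),(467,320)]),.076); print("plat near corners",Q,Q.mean(0)); 
# precise edges: detect mould face pixels at z~.112 via subpixel line fits
C=cloud("w4"); s=np.load("w4.npz"); g=cv2.cvtColor(s["im"],cv2.COLOR_BGR2GRAY)
# width profile of face in several rows
m=(C[...,2]>.107)&(C[...,2]<.118)&(abs(C[...,0]-.56)<.075)&(abs(C[...,1]+.258)<.08)
c=np.array([.561,-.258]);X=C[m][:,:2]
from scipy.optimize import minimize
# hex fit: support of 5 visible edges (normals at yaw+60k, apothem 60): robust max
def sup(y,k):
    n=np.array([np.cos(y+k*np.pi/3),np.sin(y+k*np.pi/3)]); return n,np.percentile(X@n,99.5)
for yaw in (-2.5,-3,-3.5,-4,-4.5):
    A=[sup(np.radians(yaw),k) for k in (1,2,3,4,5)]
    N=np.array([a[0] for a in A]); b=np.array([a[1] for a in A])
    r=np.linalg.lstsq(np.c_[N,np.ones(5)],b,rcond=None)[0]; print(yaw,r, np.abs(np.c_[N,np.ones(5)]@r-b).round(4))
E
```

```text
hex [[ 0.5636 -0.1956  0.112 ]
 [ 0.557  -0.3244  0.112 ]
 [ 0.5059 -0.2233  0.112 ]
 [ 0.5029 -0.2921  0.112 ]] mid [ 0.5603 -0.26    0.112 ] nearflat mid [ 0.5044 -0.2577  0.112 ]
-2.9333981791872894
-2.4967808492363397
plat near corners [[ 0.468  -0.1671  0.076 ]
 [ 0.4588 -0.3434  0.076 ]] [ 0.4634  -0.25525  0.076  ]
-2.5 [ 0.56098826 -0.25949983  0.05939899] [0.     0.0001 0.0003 0.0003 0.0002]
-3 [ 0.56106927 -0.2594797   0.05937028] [0.     0.0002 0.0003 0.0003 0.0002]
-3.5 [ 0.56106176 -0.25949844  0.05934108] [0.     0.0001 0.0004 0.0004 0.0002]
-4 [ 0.56100786 -0.25949847  0.05940504] [0.     0.0001 0.0003 0.0003 0.0002]
-4.5 [ 0.56099731 -0.25951292  0.05946539] [0.     0.0001 0.0002 0.0002 0.0001]
```

Several estimates agree: mould centre (0.561, -0.2595), yaw about -3.2°, and the lid sits at (-1.2, -0.6) mm in the tool frame. So the TCP goes to (0.562, -0.260), first to a height of about 0.165.

>>> {"api": "apply_moves", "payload": {
  "increments": [0.0163,0.0011,0,0,0.024,0.0018,0,0,0.024,0.0018,0,0,0.024,0.0018,0,0,0.024,0.0018,0,0,0.024,0.0018,0,0,0,0,0.02,0,0,0,0.025,0,0,0,0.025,0,0,0,0.025,0,0,0,0.025,0,0,0,0.025,0]
}}

```text
clock: 9.47
eef_pos: [0.5616, -0.2613, 0.211]
ee_rot: [1.0, -0.03, -0.002, -0.0]
contact_force: [-0.2, 0.3, -1.0]
opening: 0.0125
grasp_force: 78.5
```

>>> {"api": "apply_moves", "payload": {
  "increments": [0,0,0.02,0,0,0,0.015,0,0,0,0.01,0,0,0,0.003,0,0,0,0,0,0,0,0,0,0,0,0,0,0,0,0,0]
}}

```text
clock: 10.13
eef_pos: [0.5628, -0.2624, 0.1673]
ee_rot: [1.0, -0.03, 0.001, 0.0]
contact_force: [-0.0, 0.1, -1.6]
opening: 0.0125
grasp_force: 78.4
```

```bash
python3 - <<'E'
from h import *
from scipy.spatial.transform import Rotation as Ro
o=ctrl.get_obs(); snap("wrist","w5"); R=Ro.from_quat(o["ee_rot"]).as_matrix()
print(o["clock"],o["eef_pos"],R.round(4),o["contact_force"],o["torque"])
im=cv2.imread("pics/w5.png"); cv2.imwrite("pics/w5c.png",cv2.resize(im[80:280,160:400],None,fx=3,fy=3,interpolation=cv2.INTER_CUBIC))
E
```

```text
10.1333 [ 0.56276297 -0.26242733  0.16728335] [[ 9.982e-01 -6.010e-02  1.800e-03]
 [-6.010e-02 -9.982e-01 -5.000e-04]
 [ 1.800e-03  4.000e-04 -1.000e+00]] [-0.03731053  0.12804221 -1.61131923] [ 0.01770564 -0.00055339 -0.0204794 ]
```

View pics/w5c.png

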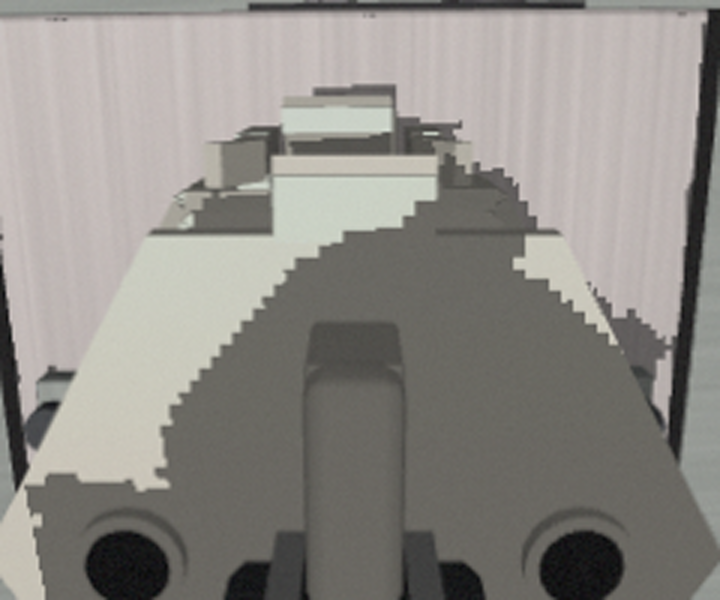

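The far hook (crop columns 283–396, mid 339) and its cheeks (mid about 337) sit left of the strike (272–438, mid 355). The lid is therefore about 2–3 mm too far towards -y, which matches the pose error. Correcting and re-measuring numerically.

>>> {"api": "apply_moves", "payload": {
  "increments": [-0.0006,-0.0023,0,-0.3,0,0,0,0,0,0,0,0,0,0,0,0]
}}

```text
clock: 10.52
eef_pos: [0.5618, -0.2597, 0.1664]
ee_rot: [1.0, -0.027, 0.0, -0.0]
contact_force: [0.4, 0.6, -2.2]
opening: 0.0125
grasp_force: 78.5
```

```bash
cat > chk.py <<'E'
from h import *
import sys
from scipy.spatial.transform import Rotation as Ro
n=sys.argv[1]; o=ctrl.get_obs(); snap("wrist",n); R=Ro.from_quat(o["ee_rot"]).as_matrix()
print(o["clock"],o["eef_pos"],R[:,0].round(4),o["contact_force"])
W=cloud(n).reshape(-1,3); P=(W-o["eef_pos"])@R
def ext(m,t):
    q=P[m]; print(t,len(q),q.min(0).round(4) if len(q) else '',q.max(0).round(4) if len(q) else '')
m=(abs(P[:,1])<.04)&(P[:,0]>.055)&(P[:,0]<.095)
ext(m&(abs(P[:,2]-.008)<.004)&(P[:,0]>.06),"strike")
for a in (.118,.122,.126,.129): ext(m&(W[:,2]>a)&(W[:,2]<a+.004)&(P[:,2]>.016),"z%.3f"%a)
im=cv2.imread(f"pics/{n}.png"); cv2.imwrite(f"pics/{n}c.png",cv2.resize(im[80:280,160:400],None,fx=3,fy=3,interpolation=cv2.INTER_CUBIC))
E
python3 chk.py w6
```

```text
10.5167 [ 0.56182481 -0.25965292  0.16638875] [ 9.985e-01 -5.480e-02  2.000e-04] [ 0.44333516  0.62736761 -2.19209657]
strike 1055 [ 0.06   -0.0137  0.0055] [0.069  0.0124 0.0105]
z0.118 138 [ 0.0625 -0.0197  0.0444] [0.0704 0.0194 0.0484]
z0.122 367 [ 0.0621 -0.0203  0.0404] [0.0718 0.0191 0.0444]
z0.126 394 [ 0.0622 -0.0259  0.0364] [0.0784 0.0249 0.0404]
z0.129 434 [ 0.0622 -0.0259  0.0334] [0.0784 0.0243 0.0374]
```

View pics/w6c.png

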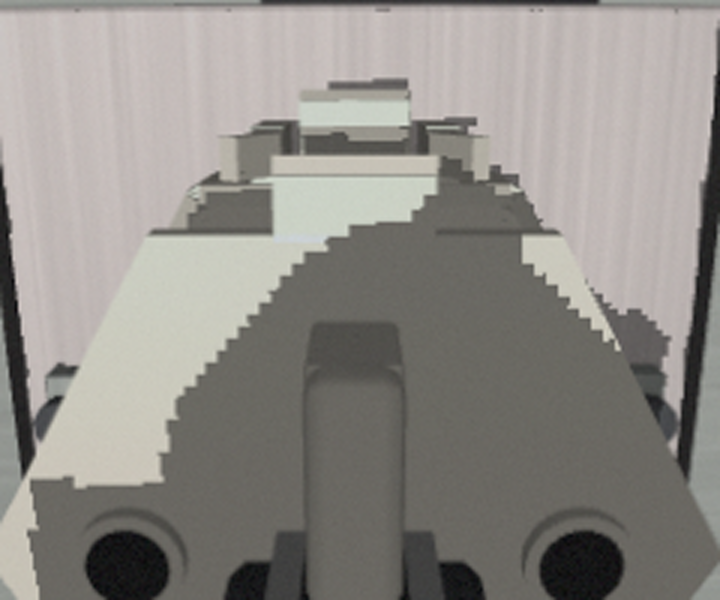

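Now the strike (tool y -13.7 to 12.4 mm) and the cheeks (-20 to 19, flaring to ±25) share a centre within 0.2 mm. Going down by feel.

>>> {"api": "apply_moves", "payload": {
  "increments": [0,0,0.004,0,0,0,0.004,0,0,0,0.003,0,0,0,0,0,0,0,0,0]
}}

```text
clock: 10.98
eef_pos: [0.5615, -0.2597, 0.1548]
ee_rot: [1.0, -0.028, -0.0, -0.0]
contact_force: [0.7, -0.6, -1.7]
opening: 0.0126
grasp_force: 78.5
```

>>> {"api": "apply_moves", "payload": {
  "increments": [0,0,0.002,0,0,0,0.002,0,0,0,0.001,0,0,0,0,0,0,0,0,0]
}}

```text
clock: 11.4
eef_pos: [0.5617, -0.2597, 0.1502]
ee_rot: [1.0, -0.028, -0.0, -0.0]
contact_force: [-0.1, -0.8, -1.2]
opening: 0.0127
grasp_force: 78.5
```

>>> {"api": "apply_moves", "payload": {
  "increments": [0,0,0.002,0,0,0,0.001,0,0,0,0.001,0,0,0,0,0,0,0,0,0]
}}

```text
clock: 11.82
eef_pos: [0.5617, -0.2598, 0.1462]
ee_rot: [1.0, -0.028, -0.0, -0.0]
contact_force: [0.5, -0.5, -1.2]
opening: 0.0126
grasp_force: 78.5
```

>>> {"api": "apply_moves", "payload": {
  "increments": [0,0,0.001,0,0,0,0.001,0,0,0,0.001,0,0,0,0,0,0,0,0,0]
}}

```text
clock: 12.23
eef_pos: [0.562, -0.2599, 0.1436]
ee_rot: [1.0, -0.028, 0.0, 0.0]
contact_force: [0.3, 0.0, 1.5]
opening: 0.0127
grasp_force: 78.9
```

>>> {"api": "apply_moves", "payload": {
  "increments": [0,0,0.001,0,0,0,0.001,0,0,0,0.001,0,0,0,0,0,0,0,0,0]
}}

```text
clock: 12.65
eef_pos: [0.5622, -0.2599, 0.1404]
ee_rot: [1.0, -0.027, 0.0, 0.0]
contact_force: [1.3, -0.5, 0.4]
opening: 0.0127
grasp_force: 78.8
```

>>> {"api": "apply_moves", "payload": {
  "increments": [0,0,0.001,0,0,0,0.001,0,0,0,0,0,0,0,0,0]
}}

```text
clock: 12.98
eef_pos: [0.5621, -0.2599, 0.1386]
ee_rot: [1.0, -0.027, 0.0, 0.0]
contact_force: [1.5, 0.2, 2.0]
opening: 0.0123
grasp_force: 79.1
```

>>> {"api": "apply_moves", "payload": {
  "increments": [0,0,0.001,0,0,0,0.001,0,0,0,0.001,0,0,0,0,0,0,0,0,0]
}}

```text
clock: 13.4
eef_pos: [0.5621, -0.26, 0.1357]
ee_rot: [1.0, -0.028, 0.001, 0.0]
contact_force: [1.5, 1.4, 5.7]
opening: 0.0126
grasp_force: 79.5
```

>>> {"api": "apply_moves", "payload": {
  "increments": [0,0,0.001,0,0,0,0.001,0,0,0,0,0,0,0,0,0]
}}

```text
clock: 13.73
eef_pos: [0.5622, -0.2602, 0.134]
ee_rot: [1.0, -0.028, 0.001, 0.0]
contact_force: [2.2, 0.4, 6.9]
opening: 0.0123
grasp_force: 79.8
```

>>> {"api": "apply_moves", "payload": {
  "increments": [0,0,0.001,0,0,0,0.001,0,0,0,0,0,0,0,0,0]
}}

```text
clock: 14.07
eef_pos: [0.5623, -0.2603, 0.1323]
ee_rot: [1.0, -0.028, 0.001, 0.0]
contact_force: [1.5, 0.4, 8.0]
opening: 0.0125
grasp_force: 80.1
```

>>> {"api": "apply_moves", "payload": {
  "increments": [0,0,0.001,0,0,0,0.001,0,0,0,0,0,0,0,0,0]
}}

```text
clock: 14.4
eef_pos: [0.5623, -0.2605, 0.1307]
ee_rot: [1.0, -0.028, 0.001, 0.0]
contact_force: [0.0, 0.1, 9.5]
opening: 0.0126
grasp_force: 80.3
```

>>> {"api": "apply_moves", "payload": {
  "increments": [0,0,0.001,0,0,0,0,0,0,0,0,0]
}}

```text
clock: 14.65
eef_pos: [0.5624, -0.2605, 0.1299]
ee_rot: [1.0, -0.028, 0.001, 0.0]
contact_force: [0.7, 0.2, 12.7]
opening: 0.0124
grasp_force: 80.4
```

>>> {"api": "apply_moves", "payload": {
  "increments": [0,0,0.001,0,0,0,0,0,0,0,0,0]
}}

```text
clock: 14.9
eef_pos: [0.5624, -0.2607, 0.129]
ee_rot: [1.0, -0.028, 0.001, 0.0]
contact_force: [-0.1, 0.7, 12.1]
opening: 0.0123
grasp_force: 80.5
```

>>> {"api": "apply_moves", "payload": {
  "increments": [0,0,0.001,0,0,0,0,0,0,0,0,0]
}}

```text
clock: 15.15
eef_pos: [0.5625, -0.2608, 0.1282]
ee_rot: [1.0, -0.028, 0.001, 0.0]
contact_force: [-0.2, -0.1, 12.6]
opening: 0.0124
grasp_force: 80.6
```

>>> {"api": "apply_moves", "payload": {
  "increments": [0,0,0.001,0,0,0,0,0,0,0,0,0]
}}

```text
clock: 15.4
eef_pos: [0.5625, -0.2608, 0.1273]
ee_rot: [1.0, -0.028, 0.001, 0.0]
contact_force: [0.2, 1.0, 13.6]
opening: 0.0127
grasp_force: 80.7
```

>>> {"api": "apply_moves", "payload": {
  "increments": [0,0,0.001,0,0,0,0,0,0,0,0,0]
}}

```text
clock: 15.65
eef_pos: [0.5625, -0.261, 0.1265]
ee_rot: [1.0, -0.028, 0.001, 0.0]
contact_force: [-0.7, 1.2, 14.7]
opening: 0.0119
grasp_force: 80.8
```

>>> {"api": "apply_moves", "payload": {
  "increments": [0,0,0.001,0,0,0,0,0,0,0,0,0]
}}

```text
clock: 15.9
eef_pos: [0.5626, -0.261, 0.1257]
ee_rot: [1.0, -0.028, 0.002, 0.0]
contact_force: [-0.8, 1.9, 15.8]
opening: 0.0124
grasp_force: 80.9
```

>>> {"api": "apply_moves", "payload": {
  "increments": [0,0,0.001,0,0,0,0,0]
}}

```text
clock: 16.07
eef_pos: [0.5626, -0.2612, 0.1247]
ee_rot: [1.0, -0.028, 0.002, 0.001]
contact_force: [-1.0, 0.6, 16.5]
opening: 0.0123
grasp_force: 81.1
```

>>> {"api": "apply_moves", "payload": {
  "increments": [0,0,0.0007,0,0,0,0,0]
}}

```text
clock: 16.23
eef_pos: [0.5612, -0.261, 0.1227]
ee_rot: [1.0, -0.028, 0.0, 0.0]
contact_force: [-1.1, -0.9, 6.8]
opening: 0.0128
grasp_force: 83.1
```

The force dropped from 16.5 to 6.8 N, which is the click. I'll settle and check without bearing down further.

>>> {"api": "apply_moves", "payload": {
  "increments": [0,0,0,0,0,0,0,0,0,0,0,0]
}}

```text
clock: 16.48
eef_pos: [0.5612, -0.2609, 0.1225]
ee_rot: [1.0, -0.028, 0.0, 0.0]
contact_force: [-1.0, -0.4, 8.6]
opening: 0.0127
grasp_force: 83.2
```

```bash
python3 - <<'E'
from h import *
from scipy.spatial.transform import Rotation as Ro
o=ctrl.get_obs(); snap("wrist","w7"); R=Ro.from_quat(o["ee_rot"]).as_matrix()
print(o["clock"],o["eef_pos"],R.round(4),o["contact_force"],o["torque"])
W=cloud("w7"); P=(W-o["eef_pos"])@R
def pl(m,t):
    g=P[m]; A=np.c_[g[:,:2],np.ones(len(g))]; k=np.linalg.lstsq(A,g[:,2],rcond=None)[0]; r=A@k-g[:,2]; i=abs(r)<.0015
    k=np.linalg.lstsq(A[i],g[i,2],rcond=None)[0]; print(t,i.sum(),k.round(4)); 
x,y,z=P[...,0],P[...,1],P[...,2]
pl((x>0)&(x<.056)&(abs(y)<.05)&(abs(y)>.012)&(z<.014)&(z>.003),"plate")
pl((abs(y)<.085)&(x>0)&(x<.095)&(W[...,2]<.078)&(W[...,2]>.066),"platform")
pl((W[...,2]<.012)&(x<.2)&(abs(y)<.2),"bench")
im=cv2.imread("pics/w7.png"); a=cv2.resize(im[80:280,160:400],(480,400),interpolation=cv2.INTER_CUBIC)
im2,_=ctrl.snapshot("scene"); b=cv2.resize(im2[185:275,120:210],(320,320),interpolation=cv2.INTER_CUBIC); c=np.zeros((400,320,3),np.uint8);c[:320]=b
cv2.imwrite("pics/w7c.png",np.hstack([a,c]))
E
```

```text
16.4833 [ 0.56118239 -0.26094058  0.12254759] [[ 9.984e-01 -5.600e-02  0.000e+00]
 [-5.600e-02 -9.984e-01 -8.000e-04]
 [ 1.000e-04  8.000e-04 -1.000e+00]] [-0.95214239 -0.38005488  8.57790807] [-0.00709568  0.1965508  -0.01434308]
plate 12534 [0.0049 0.0003 0.0076]
platform 22540 [0.0017 0.0001 0.0497]
bench 77582 [0.0009 0.0003 0.1229]
```

View pics/w7c.png

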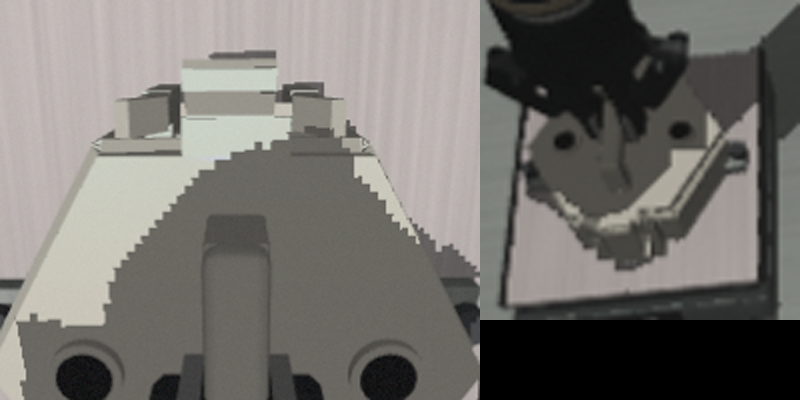

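The far strike is under its hook nose (crop 230,105). Plate top to platform measures 42.1 mm, against 42 for home, and the plate is parallel to the platform, so both hooks have caught. Easing off, then letting go.

>>> {"api": "apply_moves", "payload": {
  "increments": [0,0,-0.001,0,0,0,-0.001,0,0,0,0,0,0,0,0,0]
}}

```text
clock: 16.92
eef_pos: [0.5612, -0.2609, 0.1238]
ee_rot: [1.0, -0.028, -0.0, 0.001]
contact_force: [0.2, -2.8, 4.4]
opening: 0.0128
grasp_force: 82.7
```

>>> {"api": "apply_moves", "payload": {
  "increments": [0,0,0,0,0,0,0,0,0,0,0,0,0,0,0,0,0,0,0,0,0,0,0,0,0,0,0,0,0,0,0,0,0,0,0,0,0,0,0,0],
  "hand": 0
}}

```text
clock: 17.75
eef_pos: [0.5617, -0.2598, 0.1236]
ee_rot: [1.0, -0.028, 0.0, -0.0]
contact_force: [0.2, -0.2, -0.0]
opening: 0.0855
grasp_force: 0.0
```

>>> {"api": "apply_moves", "payload": {
  "increments": [0,0,-0.005,0,0,0,-0.01,0,0,0,-0.02,0,0,0,-0.02,0,0,0,-0.02,0,0,0,-0.02,0,0,0,-0.02,0,0,0,-0.01,0,0,0,0,0,0,0,0,0]
}}

```text
clock: 18.58
eef_pos: [0.5617, -0.2597, 0.2488]
ee_rot: [1.0, -0.027, 0.0, -0.0]
contact_force: [-0.7, -0.3, -1.0]
opening: 0.0855
grasp_force: 0.0
```

```bash
python3 - <<'E'
from h import *
o=ctrl.get_obs(); print(o["clock"],o["eef_pos"],o["contact_force"])
snap("wrist","w8"); W=cloud("w8").reshape(-1,3)
s=(np.hypot(W[:,0]-.561,W[:,1]+.2595)<.058)
g=W[s&(W[:,2]>.108)&(W[:,2]<.126)]; A=np.c_[g[:,:2]-[.561,-.2595],np.ones(len(g))]; print("plate top",np.linalg.lstsq(A,g[:,2],rcond=None)[0])
b=W[s&(W[:,2]>.145)&(W[:,2]<.16)]; print("bar",b[:,2].mean(),cv2.minAreaRect((b[:,:2]*1000).astype(np.float32)))
E
```

```text
18.5833 [ 0.56173219 -0.25970314  0.24881783] [-0.68615448 -0.29584116 -1.04251088]
plate top [-0.00269139 -0.00081729  0.11807985]
bar 0.15131780845232823 ((560.3924560546875, -260.3758544921875), (13.686541557312012, 87.25157165527344), 86.40947723388672)
```

The plate top is at 0.118, as it should be when home, and level. The platform has sprung back and the gripper is clear.

```bash
python3 -c "
from bench import ctrl
print(ctrl.sign_off())"
```

```text
the job is handed in; nothing more can be done
None
```

The white lid is on the mould, fully home and level under both snap hooks by the depth readings (I saw only the far hook directly); it clicked at about 17–18 N of push, I eased off at once and let go, and the job was handed in at about 18.6 s with the tray, pumpkin and pot left alone.

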